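# Find the binding roller in a luthier's roller track and swap it

## Robot

A 7-joint arm with a two-finger parallel gripper is mounted at the origin on the work surface. World frame = base frame: x ahead of the robot, y to its left, z up, the work surface at z = 0. Lengths are in m, angles in rad, forces in N, time in s.
With the tool pointing down it reaches from about 0.4 to 0.85 m from the base axis. Payload 6.9 kg.
Tool frame: the origin (TCP) lies midway between the tips of the shut fingers; the grasp point (between the pads) lies behind it (ctrl.pinch_z is the z of the grasp point in the tool frame, in m); z points along the fingers, y is the direction in which the jaws open and shut (so a half turn about z gives the same grasp; the last joint's range is limited). The gripper opens to 85 mm and grips with 20 to 120 N. Pads are 22 mm wide; open, the fingers measure 114 mm over their backs; the gripper's body (76 mm by 85 mm) begins 54 mm behind the grasp point. The pads swing forward as they close: fully open they stand 13 mm farther back than shut.
Start: joints at [-1.065, 0.507, -0.238, 1.5, 0.126, 1.149, -0.155], TCP at [0.244, 0.575, 0.231] pointing down, gripper open.
Joint ranges: [-3.08, 3.08], [-0.24, 2.05], [-1.43, 1.35], [0, 2.5], [-1.52, 4.66], [0.17, 1.96], [-2.89, 2.89]. Speed limits (rad/s): [2.39, 2.39, 3.14, 3.14, 3.14, 3.14, 3.14].

## Interface

Orientations are given as a unit quaternion [w, x, y, z].
In Python, from station import ctrl, get_state, vision, ticket, models gives the robot as it stands. Calls block until the motion is done:
- ctrl.movep(position, orientation): joint-space move of the TCP to a pose.
- ctrl.movel(position, frame=None, max_speed=0.15): straight line of the TCP; frame=None keeps the orientation; max_speed is the mean speed in m/s.
- ctrl.set_joints(angles): joint-space move.
- ctrl.ungrasp() and ctrl.close_gripper(force=None): open the fingers fully, or close them until they stop; force is the grip in N (None keeps the last).
- ctrl.pause(seconds).
- ctrl.ik(position, orientation): joint angles nearest the present ones, or None.
- get_state(): the state.
- vision.grab_frame(name): name is "scene" or "top" or "wrist"; returns (picture, depth): 480x640x3 uint8, blue, green, red; 480x640 float32, m along the optical axis (not along the pixel's ray), 0 where there is no reading.
- vision.camera_info(name): a dict with "mtx" (3x3 intrinsics, pixels), "R" (3x3) and "t" (3): a world point X has camera coordinates R X + t; the wrist camera has in their place "hand_eye" (4x4, takes a point from camera to tool coordinates, whose origin is the TCP and whose axes are the flange's). Camera axes: x right, y down, z forward; pixel columns grow to the right and rows downward; lengths in m; the calibration is good to about 2 mm. A picture is of the moment at which its call begins: read the wrist's pose just before it. camera_info takes no time and is no camera call.
A pose or a line that the arm cannot do raises ctrl.Unreachable and nothing moves.
- ticket.close_job(): hands the job in, once; it reports no verdict.
Trained networks look in the newest picture that a camera, given by its name, has taken for a name from the list of things; names that differ only in an ending like _2 or _b are one class to them, and where a whole thing is asked for, a point or a joint stands for the part that bears it (a point fixed in the world has none). Each returns a list of dicts, best first, with "p" (0 to 1); they miss things now and then, are a little off and sometimes report something else, mostly with a low value. They report only what shows in the picture. A call takes as long as a camera call.
- models.recognise(camera, target): "point" ([column, row] in pixels, amid what is visible of it).
- models.masks_of(camera, target): "mask" (480x640 bool, what is visible of it) and "point" ([column, row] in pixels, amid what is visible of it).
The state is a dict: "time": time; "qpos": joint angles; "qd": joint speeds; "tau": joint torques, N m; "tcp_pos": TCP position; "eef_rot": TCP orientation; "contact_force": force on the tool from outside, world axes, zero at the start; "wrist_torque": the same for the moment, N m; "width": finger opening in m.
Only numpy, scipy, OpenCV 4.12 (cv2) and the standard library are available. Lean on these libraries where they do the work, as an engineer would, in place of code of your own. Each camera call takes 0.05 s, during which the arm holds its last target.

## Task

One of the three rollers in the roller track is bad. Spin them in their slots with a light fingertip, without leaning on them: a good one turns on easily (give it at least an eighth of a turn), the bad one drags and binds. Lift the bad one out and lay it gently in the V rests of the repair tray, then fit the spare gently, fully home in the empty slots; leave the good rollers seated and the other things on the bench where they are.

Things in the scene. Friction and masses are not known exactly. Their poses are not given: they have to be found in the camera images.
- track: roller track fixed to the bench, grey steel: two upright rails 188 mm apart inside, 6 thick, tops 88 above the bench, running along y; 3 slot pairs at y -85, 0, 85 mm, 10 wide, floor at 71, mouths flared to 18. Open between rails save low cross ties at y +-117 (top 47). Origin on the bench under its middle; x along the rollers. Seated rollers' tops at 95; they float 4 mm along, 1 mm across
- slot0 (a point): where the centre of a fully seated roller lies in the slot pair at y = -85 mm of the track, 75 mm above the bench; axes as the track's
- slot1 (a point): where the centre of a fully seated roller lies in the slot pair at y = 0 mm of the track, 75 mm above the bench; axes as the track's
- slot2 (a point): where the centre of a fully seated roller lies in the slot pair at y = 85 mm of the track, 75 mm above the bench; axes as the track's
- roller_a_mid (a point): one of 3 look-alike rollers side by side in the track; one binds, two run free, places differ every time. Steel tube 40 mm across, 180 long on bearings, 0.42 kg; its axle does not turn: square ends 8 x 8 mm stick out 19 mm past the tube and sit in a slot pair. Point: roller's centre, 20 mm below the tube's top; x along the axle, z up in the slots (flats level and upright)
- roller_b_mid (a point): one of 3 look-alike rollers side by side in the track; one binds, two run free, places differ every time. Steel tube 40 mm across, 180 long on bearings, 0.42 kg; its axle does not turn: square ends 8 x 8 mm stick out 19 mm past the tube and sit in a slot pair. Point: roller's centre, 20 mm below the tube's top; x along the axle, z up in the slots (flats level and upright)
- roller_c_mid (a point): one of 3 look-alike rollers side by side in the track; one binds, two run free, places differ every time. Steel tube 40 mm across, 180 long on bearings, 0.42 kg; its axle does not turn: square ends 8 x 8 mm stick out 19 mm past the tube and sit in a slot pair. Point: roller's centre, 20 mm below the tube's top; x along the axle, z up in the slots (flats level and upright)
- roller_a_tube (a joint): turn angle (rad) of roller_a's tube on its axle, 0 at start; + moves the tube's top towards the roller's -y. A free tube turns without end at about 0.1 N along its surface and coasts on a little; the binding one drags with 2.5 N along its surface and binds fast within 0.12 rad (2.4 mm at the surface) either way
- roller_b_tube (a joint): turn angle (rad) of roller_b's tube on its axle, 0 at start; + moves the tube's top towards the roller's -y. A free tube turns without end at about 0.1 N along its surface and coasts on a little; the binding one drags with 2.5 N along its surface and binds fast within 0.12 rad (2.4 mm at the surface) either way
- roller_c_tube (a joint): turn angle (rad) of roller_c's tube on its axle, 0 at start; + moves the tube's top towards the roller's -y. A free tube turns without end at about 0.1 N along its surface and coasts on a little; the binding one drags with 2.5 N along its surface and binds fast within 0.12 rad (2.4 mm at the surface) either way
- spare_mid (a point): the spare roller, same shape and size as the three in the track, known to run free; lies on the two V rests of the spare stand. Point: its centre, 45 mm above the bench at the start; x along its axle; the flats of its axle ends are level and upright at the start
- spare_rest (a point): spare stand fixed to the bench: plywood board 240 x 110 x 9 mm with two V-notched wooden blocks at x = -60 and +60 mm (16 thick, 64 wide, tops 39 mm above the bench), open between them. Point: centre of a roller lying in the notches, 45 mm above the bench; x along the roller
- repair_rest (a point): repair tray fixed to the bench: dark steel tray 250 x 128 mm, walls 22 high, empty but for two V-notched wooden blocks at x = -60 and +60 mm (16 thick, 64 wide, tops 39 mm above the bench). Point: where the centre of a roller lying in the notches comes to be, 45 mm above the bench; x along the roller
- spanner: open spanner 150 mm long lying at the near end of the track; bystander, to be left alone. Origin at the centre of its underside
- screwdriver: screwdriver 170 mm long with black handle, near the robot; bystander, to be left alone. Origin at the centre of its underside
- grease_jar: small amber jar, 48 mm across, 45 mm high, standing near the near end of the spare stand; bystander, to be left alone. Origin at the centre of its underside
- bridge: guitar bridge, steel plate 42 x 75 mm, 12 mm high, near the near end of the repair tray; bystander, to be left alone. Origin at the centre of its underside
- tuner: guitar tuning machine, steel, 65 mm long, 18 mm high, lying beside the track at its -y side; bystander, to be left alone. Origin at the centre of its underside
- hex_key: dark hex key 80 mm long, 6 mm thick, lying beside the track at its +y side; bystander, to be left alone. Origin at the centre of its underside

How it is judged:
On the way, in this order (a step that is already met when the one before it is completed fails the run):
1. the two good rollers have been spun, all three still in their slots ((((value of joint roller_b_tube above 0.5 rad or value of joint roller_b_tube below -0.5 rad) and (value of joint roller_c_tube above 0.5 rad or value of joint roller_c_tube below -0.5 rad)) or ((value of joint roller_a_tube above 0.5 rad or value of joint roller_a_tube below -0.5 rad) and (value of joint roller_c_tube above 0.5 rad or value of joint roller_c_tube below -0.5 rad)) or ((value of joint roller_a_tube above 0.5 rad or value of joint roller_a_tube below -0.5 rad) and (value of joint roller_b_tube above 0.5 rad or value of joint roller_b_tube below -0.5 rad))) and ((distance between roller_a_mid and slot0 below 0.008 m and angle between the x axis of roller_a_mid and the x axis of track, either way round below 0.035 rad) or (distance between roller_a_mid and slot1 below 0.008 m and angle between the x axis of roller_a_mid and the x axis of track, either way round below 0.035 rad) or (distance between roller_a_mid and slot2 below 0.008 m and angle between the x axis of roller_a_mid and the x axis of track, either way round below 0.035 rad)) and ((distance between roller_b_mid and slot0 below 0.008 m and angle between the x axis of roller_b_mid and the x axis of track, either way round below 0.035 rad) or (distance between roller_b_mid and slot1 below 0.008 m and angle between the x axis of roller_b_mid and the x axis of track, either way round below 0.035 rad) or (distance between roller_b_mid and slot2 below 0.008 m and angle between the x axis of roller_b_mid and the x axis of track, either way round below 0.035 rad)) and ((distance between roller_c_mid and slot0 below 0.008 m and angle between the x axis of roller_c_mid and the x axis of track, either way round below 0.035 rad) or (distance between roller_c_mid and slot1 below 0.008 m and angle between the x axis of roller_c_mid and the x axis of track, either way round below 0.035 rad) or (distance between roller_c_mid and slot2 below 0.008 m and angle between the x axis of roller_c_mid and the x axis of track, either way round below 0.035 rad))), for 0.05 s.
2. the roller that binds lies in the V rests of the repair tray (((x of roller_a_mid in the frame of repair_rest between -0.03 and 0.03 m and y of roller_a_mid in the frame of repair_rest between -0.008 and 0.008 m and z of roller_a_mid in the frame of repair_rest between -0.008 and 0.008 m and angle between the x axis of roller_a_mid and the x axis of repair_rest, either way round below 0.12 rad and value of joint roller_a_tube between -0.3 and 0.3 rad) or (x of roller_b_mid in the frame of repair_rest between -0.03 and 0.03 m and y of roller_b_mid in the frame of repair_rest between -0.008 and 0.008 m and z of roller_b_mid in the frame of repair_rest between -0.008 and 0.008 m and angle between the x axis of roller_b_mid and the x axis of repair_rest, either way round below 0.12 rad and value of joint roller_b_tube between -0.3 and 0.3 rad) or (x of roller_c_mid in the frame of repair_rest between -0.03 and 0.03 m and y of roller_c_mid in the frame of repair_rest between -0.008 and 0.008 m and z of roller_c_mid in the frame of repair_rest between -0.008 and 0.008 m and angle between the x axis of roller_c_mid and the x axis of repair_rest, either way round below 0.12 rad and value of joint roller_c_tube between -0.3 and 0.3 rad))), for 0.2 s.
At the end, for the whole second after the job is handed in: Binding roller (never turned 0.3 rad) in both V rests of the repair tray (centre within 30 mm along, 8 mm across and in height, axle 0.12 rad); spare and both free rollers fully seated in the three slot pairs (centre within 8 mm of the slot point, axle within 0.035 rad of track x); all released ((((x of roller_a_mid in the frame of repair_rest between -0.03 and 0.03 m and y of roller_a_mid in the frame of repair_rest between -0.008 and 0.008 m and z of roller_a_mid in the frame of repair_rest between -0.008 and 0.008 m and angle between the x axis of roller_a_mid and the x axis of repair_rest, either way round below 0.12 rad and value of joint roller_a_tube between -0.3 and 0.3 rad) and ((distance between roller_b_mid and slot0 below 0.008 m and angle between the x axis of roller_b_mid and the x axis of track, either way round below 0.035 rad) or (distance between roller_b_mid and slot1 below 0.008 m and angle between the x axis of roller_b_mid and the x axis of track, either way round below 0.035 rad) or (distance between roller_b_mid and slot2 below 0.008 m and angle between the x axis of roller_b_mid and the x axis of track, either way round below 0.035 rad)) and ((distance between roller_c_mid and slot0 below 0.008 m and angle between the x axis of roller_c_mid and the x axis of track, either way round below 0.035 rad) or (distance between roller_c_mid and slot1 below 0.008 m and angle between the x axis of roller_c_mid and the x axis of track, either way round below 0.035 rad) or (distance between roller_c_mid and slot2 below 0.008 m and angle between the x axis of roller_c_mid and the x axis of track, either way round below 0.035 rad))) or ((x of roller_b_mid in the frame of repair_rest between -0.03 and 0.03 m and y of roller_b_mid in the frame of repair_rest between -0.008 and 0.008 m and z of roller_b_mid in the frame of repair_rest between -0.008 and 0.008 m and angle between the x axis of roller_b_mid and the x axis of repair_rest, either way round below 0.12 rad and value of joint roller_b_tube between -0.3 and 0.3 rad) and ((distance between roller_a_mid and slot0 below 0.008 m and angle between the x axis of roller_a_mid and the x axis of track, either way round below 0.035 rad) or (distance between roller_a_mid and slot1 below 0.008 m and angle between the x axis of roller_a_mid and the x axis of track, either way round below 0.035 rad) or (distance between roller_a_mid and slot2 below 0.008 m and angle between the x axis of roller_a_mid and the x axis of track, either way round below 0.035 rad)) and ((distance between roller_c_mid and slot0 below 0.008 m and angle between the x axis of roller_c_mid and the x axis of track, either way round below 0.035 rad) or (distance between roller_c_mid and slot1 below 0.008 m and angle between the x axis of roller_c_mid and the x axis of track, either way round below 0.035 rad) or (distance between roller_c_mid and slot2 below 0.008 m and angle between the x axis of roller_c_mid and the x axis of track, either way round below 0.035 rad))) or ((x of roller_c_mid in the frame of repair_rest between -0.03 and 0.03 m and y of roller_c_mid in the frame of repair_rest between -0.008 and 0.008 m and z of roller_c_mid in the frame of repair_rest between -0.008 and 0.008 m and angle between the x axis of roller_c_mid and the x axis of repair_rest, either way round below 0.12 rad and value of joint roller_c_tube between -0.3 and 0.3 rad) and ((distance between roller_a_mid and slot0 below 0.008 m and angle between the x axis of roller_a_mid and the x axis of track, either way round below 0.035 rad) or (distance between roller_a_mid and slot1 below 0.008 m and angle between the x axis of roller_a_mid and the x axis of track, either way round below 0.035 rad) or (distance between roller_a_mid and slot2 below 0.008 m and angle between the x axis of roller_a_mid and the x axis of track, either way round below 0.035 rad)) and ((distance between roller_b_mid and slot0 below 0.008 m and angle between the x axis of roller_b_mid and the x axis of track, either way round below 0.035 rad) or (distance between roller_b_mid and slot1 below 0.008 m and angle between the x axis of roller_b_mid and the x axis of track, either way round below 0.035 rad) or (distance between roller_b_mid and slot2 below 0.008 m and angle between the x axis of roller_b_mid and the x axis of track, either way round below 0.035 rad)))) and ((distance between spare_mid and slot0 below 0.008 m and angle between the x axis of spare_mid and the x axis of track, either way round below 0.035 rad) or (distance between spare_mid and slot1 below 0.008 m and angle between the x axis of spare_mid and the x axis of track, either way round below 0.035 rad) or (distance between spare_mid and slot2 below 0.008 m and angle between the x axis of spare_mid and the x axis of track, either way round below 0.035 rad))); the robot touches nothing.
It fails at once if a roller in the track was leaned on (more than 40 N, its own 4 N included, between a roller and the track) (contact force between any of roller_a, roller_b, roller_c and track above 40 N).
It fails at once if a roller was pushed hard into the repair tray (contact force between any of roller_a, roller_b, roller_c and repair_tray above 60 N).
It fails at once if the spare was forced into the slots (contact force between spare and track above 60 N).
It fails at once if a roller was let fall (not held and moving over 0.5 m/s) ((linear speed of roller_a above 0.5 m/s and contact force between the fingers and roller_a below 0.05 N) or (linear speed of roller_b above 0.5 m/s and contact force between the fingers and roller_b below 0.05 N) or (linear speed of roller_c above 0.5 m/s and contact force between the fingers and roller_c below 0.05 N) or (linear speed of spare above 0.5 m/s and contact force between the fingers and spare below 0.05 N)).
It fails at once if a bystander was moved (distance of any of spanner, screwdriver, grease_jar, bridge, tuner, hex_key from where it was at the start of the episode above 0.02 m).
It also fails if it takes over 72 s, if anything falls off the work surface, if the arm or the gripper's body presses on something with over 40 N, if the wrist force passes 120 N, or if a joint passes its speed limit or range.

## Working session

There is one attempt and no reset: what is moved stays moved. The work goes in short steps, each a Python script; the robot and the scene stay as the last script left them, time stands still between calls to the robot, and variables do not carry over. Pictures are saved under pics/ and viewed, and the job is handed in when it is done.

```bash
ls; mkdir -p pics; python3 - <<'E'
from station import ctrl, get_state, vision, ticket, models
import cv2,numpy as np
s=get_state();print(s, ctrl.pinch_z)
for n in ["scene","top","wrist"]:
    im,d=vision.grab_frame(n);cv2.imwrite(f"pics/{n}0.png",im);np.save(f"pics/{n}0.npy",d)
    print(n,vision.camera_info(n))
print(get_state()['time'])
E
```

```text
pics
{'time': 0.0, 'qpos': array([-1.064509  ,  0.50837561, -0.23748118,  1.5011082 ,  0.12573114,
        1.14890837, -0.15482146]), 'qd': array([-2.18634291e-04, -1.69586635e-03, -8.80292587e-04,  4.64137474e-04,
       -3.37230548e-04, -5.18996008e-05, -6.79531696e-04]), 'tau': array([-2.82094479e-04, -6.20595932e+01, -2.18680546e+00, -2.49666524e+01,
        1.27605413e-02,  1.17155354e-02, -2.46982637e-05]), 'tcp_pos': array([0.24375109, 0.57497417, 0.23041321]), 'eef_rot': array([-1.41842381e-04,  1.99070880e-01,  9.79984677e-01, -8.93424866e-04]), 'contact_force': array([-0.19135555, -0.27875085,  0.8378138 ]), 'wrist_torque': array([-0.01724064, -0.02949837, -0.04293575]), 'width': 0.08541175242704459} -0.0187
scene {'mtx': array([[453.35954999,   0.        , 317.23577233],
       [  0.        , 453.35954999, 233.48429007],
       [  0.        ,   0.        ,   1.        ]]), 'R': array([[ 0.85433043,  0.51966192, -0.0084264 ],
       [ 0.42832746, -0.71317334, -0.55490483],
       [-0.29437239,  0.47046282, -0.83187116]]), 't': array([-0.45398921, -0.17971776,  1.04816847])}
[... 196 characters left out ...]
.99942843, -0.02135927],
       [-0.99753567,  0.02753263, -0.0645332 ],
       [ 0.06508439,  0.01961567, -0.99768695]]), 't': array([0.04802872, 0.50906631, 1.13822664])}
wrist {'mtx': array([[362.99758531,   0.        , 314.41994068],
       [  0.        , 362.99758531, 239.21995753],
       [  0.        ,   0.        ,   1.        ]]), 'hand_eye': array([[-1.47751294e-03, -9.51419737e-01, -3.07893328e-01,
         7.87297309e-02],
       [ 9.99998893e-01, -1.35235423e-03, -6.19873136e-04,
        -6.26558425e-04],
       [ 1.73378690e-04, -3.07893904e-01,  9.51420682e-01,
        -1.42027661e-01],
       [ 0.00000000e+00,  0.00000000e+00,  0.00000000e+00,
         1.00000000e+00]])}
0.15
```

View pics/top0.png

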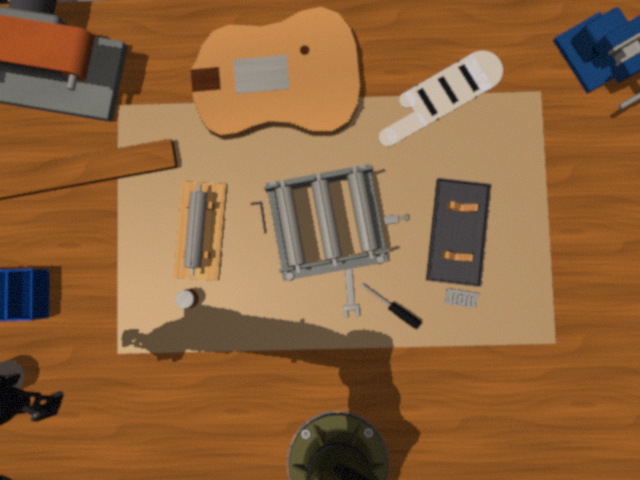

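View pics/scene0.png

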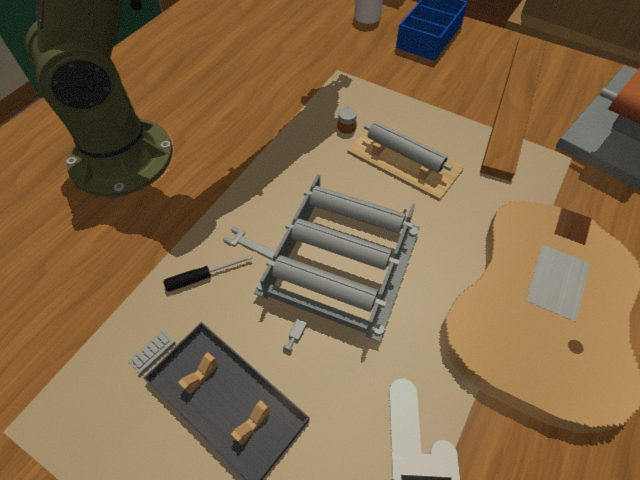

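The top view shows the spare stand at about (200,230), the track at (328,222) and the repair tray at (460,232). The spanner, tuner, hex key, jar, bridge and screwdriver are all close to them. Next I'll measure these from depth and the masks.

```bash
cat > h.py <<'E'
from station import ctrl, get_state, vision, ticket, models
import cv2,numpy as np
from scipy.spatial.transform import Rotation as Rn
def cloud(n,d):
    c=vision.camera_info(n);K=c['mtx']
    v,u=np.mgrid[0:480,0:640]
    P=np.stack([(u-K[0,2])/K[0,0]*d,(v-K[1,2])/K[1,1]*d,d],-1)
    if n=='wrist':
        raise Exception
    return (P-c['t'])@c['R']
E
python3 - <<'E'
from h import *
print(get_state()['time'])
for n in ["top","scene"]:
    im,d=vision.grab_frame(n);P=cloud(n,d)
    for t in ["roller_a_mid","spare_mid","track","spare_rest","repair_rest","spanner","grease_jar","bridge","tuner","hex_key","screwdriver"]:
        try: r=models.masks_of(n,t)
        except Exception as e: print(n,t,e); continue
        for k in r[:4]:
            m=k['mask']&(d>0)
            p=P[m]
            z=np.percentile(p[:,2],[2,50,98]).round(3)
            print(n,t,round(k['p'],2),k['point'],m.sum(),p.mean(0).round(3),'z',z)
            if t in("roller_a_mid","spare_mid"):
                q=p[p[:,2]>np.percentile(p[:,2],98)-0.012]
                c=q.mean(0);u,s,vt=np.linalg.svd((q-c)[:,:2],full_matrices=False);a=vt[0]*np.sign(vt[0,0])
                l=(q-c)[:,:2]@a;print('   axis',np.degrees(np.arctan2(a[1],a[0])).round(2),'c',c.round(4),'mid',(c[:2]+a*(np.percentile(l,1)+np.percentile(l,99))/2).round(4),'len',(np.percentile(l,99)-np.percentile(l,1)).round(3))
E
```

```text
0.15
top roller_a_mid 0.62 [324.5, 222.5] 1312 [0.571 0.011 0.091] z [0.078 0.092 0.098]
   axis 8.93 c [0.5711 0.0113 0.0925] mid [0.5719 0.0114] len 0.176
top spare_mid 0.68 [195.0, 228.4] 1403 [0.56  0.32  0.059] z [0.014 0.061 0.068]
   axis -5.33 c [0.5606 0.3211 0.0627] mid [0.5612 0.321 ] len 0.177
top track 0.81 [337.6, 261.4] 3206 [0.558 0.008 0.047] z [0.02  0.046 0.09 ]
top track 0.64 [351.4, 293.0] 393 [ 0.4   -0.042  0.007] z [0.001 0.007 0.013]
top spare_rest 0.61 [206.5, 230.4] 3030 [0.561 0.316 0.011] z [0.004 0.009 0.04 ]
top spare_rest 0.29 [394.5, 218.6] 162 [ 0.577 -0.153  0.012] z [0.002 0.012 0.019]
top repair_rest 0.78 [457.6, 232.3] 5758 [ 0.541 -0.309  0.007] z [-0.001  0.004  0.038]
top spanner 0.78 [349.5, 296.8] 437 [ 0.394 -0.043  0.007] z [0.    0.007 0.013]
top grease_jar 0.72 [186.1, 300.0] 345 [0.398 0.347 0.039] z [0.013 0.045 0.05 ]
top grease_jar 0.39 [288.7, 224.8] 1421 [0.558 0.094 0.089] z [0.072 0.092 0.098]
top bridge 0.87 [461.2, 296.6] 480 [ 0.381 -0.307  0.008] z [-0.     0.009  0.016]
top bridge 0.38 [324.8, 261.3] 3256 [0.558 0.013 0.047]
[... 951 characters left out ...]
] z [0.067 0.088 0.095]
scene spare_rest 0.96 [404.4, 166.8] 2675 [0.578 0.297 0.008] z [0.001 0.007 0.035]
scene repair_rest 0.6 [228.9, 400.6] 12937 [ 0.548 -0.31   0.006] z [-0.001  0.002  0.037]
scene spanner 0.66 [249.5, 241.1] 476 [ 0.397 -0.044  0.005] z [0.001 0.006 0.009]
scene grease_jar 0.79 [347.3, 119.7] 434 [0.405 0.343 0.03 ] z [0.004 0.036 0.046]
scene bridge 0.65 [151.6, 349.8] 896 [ 0.387 -0.311  0.008] z [0.001 0.009 0.013]
scene bridge 0.44 [343.5, 242.5] 2376 [0.579 0.006 0.083] z [-0.001  0.089  0.095]
scene tuner 0.69 [294.9, 331.5] 360 [ 0.582 -0.157  0.009] z [-0.001  0.01   0.016]
scene screwdriver 0.61 [186.1, 278.8] 622 [ 0.355 -0.169  0.019] z [0.007 0.021 0.026]
```

```bash
cat >> h.py <<'E'
from scipy.optimize import least_squares
def fitcyl(p,c0,yaw0,R=0.02,half=0.088,zc=0.075):
    """fit level cylinder: returns cx,cy,cz,yaw ; points filtered iteratively"""
    x=np.array([c0[0],c0[1],zc,yaw0])
    def res(x,q):
        n=np.array([-np.sin(x[3]),np.cos(x[3])])
        return np.hypot((q[:,:2]-x[:2])@n,q[:,2]-x[2])-R
    for it in range(6):
        a=np.array([np.cos(x[3]),np.sin(x[3])])
        l=(p[:,:2]-x[:2])@a
        ok=(np.abs(l)<0.12)&(np.abs(res(x,p))<(0.010 if it<2 else 0.005))&(p[:,2]>x[2]+0.002)
        q=p[ok]
        s=least_squares(lambda y:np.r_[res(np.r_[x[:2]+y[0]*np.array([-a[1],a[0]]),y[1:]],q)],[0,x[2],x[3]],loss='soft_l1',f_scale=0.002)
        x=np.r_[x[:2]+s.x[0]*np.array([-a[1],a[0]]),s.x[1:]]
        a=np.array([np.cos(x[3]),np.sin(x[3])])
        qq=q[(q[:,2]>x[2]+0.012)]
        l=(qq[:,:2]-x[:2])@a
        lo,hi=np.percentile(l,[.5,99.5])
        x[:2]+=a*(lo+hi)/2
    return x,len(q),hi-lo,np.std(res(x,q))
E
python3 - <<'E'
from h import *
for n in ["top","scene"]:
    d=np.load(f"pics/{n}0.npy") if 0 else vision.grab_frame(n)[1]
    P=cloud(n,d)[d>0]
    b=P[(abs(P[:,0]-.55)<.3)&(abs(P[:,1])<.45)&(abs(P[:,2])<.01)];print(n,'bench z',np.median(b[:,2]))
    A=np.c_[b[:,:2],np.ones(len(b))];print('plane',np.linalg.lstsq(A,b[:,2],rcond=None)[0].round(4))
    for c,y,z in [((.573,.01),.155,.075),((.559,.094),.155,.075),((.585,-.073),.155,.075),((.562,.32),-.09,.045)]:
        r=fitcyl(P,c,y,zc=z);print(r[0].round(4),np.degrees(r[0][3]).round(2),r[1],round(r[2],4),round(r[3],4))
E
```

```text
top bench z 0.0016757946525973156
plane [-0.0007  0.0005  0.0022]
[0.573  0.0113 0.075  0.1563] 8.95 1395 0.1961 0.0016
[0.5601 0.0952 0.0748 0.1564] 8.96 1397 0.1974 0.0017
[ 0.586  -0.0728  0.0749  0.1567] 8.98 1399 0.1967 0.0017
[ 0.5612  0.3231  0.0452 -0.093 ] -5.33 1267 0.1788 0.0017
scene bench z 0.0001621873851739781
plane [ 0.0012 -0.001  -0.0003]
[0.5766 0.0111 0.0733 0.1569] 8.99 2054 0.1971 0.0013
[0.5638 0.0953 0.0732 0.1556] 8.91 1830 0.1969 0.0014
[ 0.59   -0.0728  0.0734  0.1557] 8.92 2405 0.1966 0.0012
[ 0.5657  0.3227  0.0428 -0.0954] -5.46 1262 0.1797 0.0015
```

```bash
python3 - <<'E'
from h import *
for n in ["top","scene"]:
    im,d=vision.grab_frame(n);P=cloud(n,d);d0=d
    m=(d>0)&(abs(P[...,0]-.545)<.12)&(abs(P[...,1]+.31)<.045)&(P[...,2]>.026)
    k,lab,st,ce=cv2.connectedComponentsWithStats(m.astype(np.uint8))
    cs=[]
    for i in range(1,k):
        if st[i,4]>15:
            q=P[lab==i];cs.append(q.mean(0));r=cv2.minAreaRect((q[:,:2]*1000).astype(np.float32));print(n,st[i,4],ce[i],q.mean(0).round(4),q.min(0).round(3),q.max(0).round(3),r)
    # tray outline: dark pixels within region
    g=im.max(2);m=(d>0)&(abs(P[...,0]-.545)<.16)&(abs(P[...,1]+.31)<.1)&(g<75)
    k,lab,st,ce=cv2.connectedComponentsWithStats(m.astype(np.uint8));i=1+np.argmax(st[1:,4])
    q=P[lab==i];print('tray',st[i,4],cv2.minAreaRect((q[:,:2]*1000).astype(np.float32)),q[:,2].max())
    # rollers: print image crops
    if n=='scene': cv2.imwrite('pics/s_crop.png',cv2.resize(im[170:480,130:450],None,fx=1.8,fy=1.8))
s=get_state();print(s['time'])
for nm,c,psi in [('mid',(.5748,.0112),.1563),('spare',(.5635,.3229),-.094),('tray',(.545,-.31),-.15),('s0',(.588,-.0728),.1563),('s2',(.562,.0952),.1563)]:
    for k in (0,np.pi):
        a=(psi+k)/2
        for z in (.06,.25): print(nm,k,z,ctrl.ik([c[0],c[1],z],[0,np.cos(a),np.sin(a),0]))
E
```

```text
top 68 [453.58823529 205.35294118] [ 0.6025 -0.2932  0.0357] [ 0.595 -0.306  0.026] [ 0.612 -0.283  0.043] ((603.1486206054688, -295.1026611328125), (22.460838317871094, 16.254343032836914), 83.59835052490234)
top 83 [471.95180723 207.21686747] [ 0.5969 -0.3366  0.035 ] [ 0.588 -0.348  0.026] [ 0.606 -0.323  0.044] ((597.0521850585938, -334.97491455078125), (26.5378475189209, 16.68064308166504), 81.9956283569336)
top 63 [448.47619048 255.12698413] [ 0.4843 -0.2758  0.0361] [ 0.475 -0.291  0.026] [ 0.492 -0.266  0.044] ((484.2764892578125, -278.326171875), (24.74619483947754, 15.3131742477417), 82.22087860107422)
top 79 [466.88607595 257.20253165] [ 0.4782 -0.3191  0.0353] [ 0.469 -0.331  0.027] [ 0.486 -0.307  0.044] ((478.767822265625, -318.81396484375), (23.540369033813477, 16.42751693725586), 81.39384460449219)
tray 4376 ((541.672607421875, -306.32745361328125), (128.0525360107422, 245.1206512451172), 81.47396087646484) 0.027715560291771187
scene 155 [207.27096774 360.67096774] [ 0.4893 -0.2779  0.0343] [ 0.478 -0.292  0.026] [ 0.497 -0.266  0.04 ] ((487.9906921386719, -279.013366
[... 2264 characters left out ...]
55694  1.5667979  -0.28795975  1.17019544
 -1.0501514 ]
s0 3.141592653589793 0.06 [ 0.20923121  0.64033284 -0.20263233  1.79448552  0.18233962  0.72493707
  1.63588782]
s0 3.141592653589793 0.25 [ 0.08595936  0.4365965  -0.00628304  1.56181247  0.0029197   1.14319286
  1.80615123]
s2 0 0.06 [-0.46242983  0.64673054  0.40009728  1.86078513 -0.36949568  0.70745866
 -1.26516842]
s2 0 0.25 [-0.51993421  0.43612387  0.47433005  1.62519098 -0.2147426   1.13236944
 -1.40654553]
s2 3.141592653589793 0.06 [-0.06228343  0.6163918  -0.23104371  1.85544716  0.20868862  0.69315868
  1.31368407]
s2 3.141592653589793 0.25 [-0.07538783  0.40529299 -0.20227028  1.61925012  0.08786262  1.1259631
  1.427545  ]
```

View pics/s_crop.png

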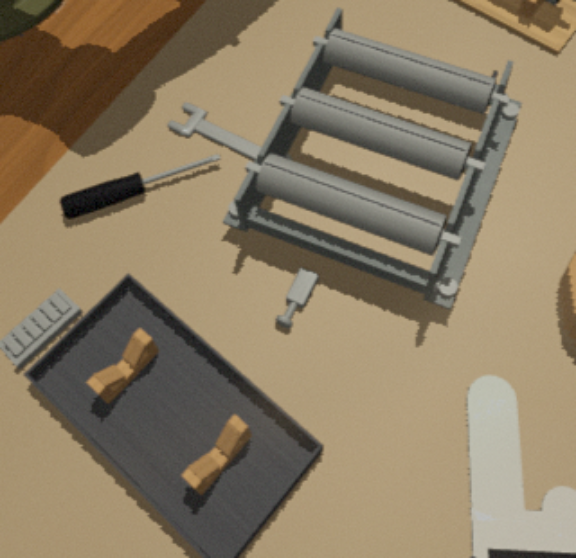

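The rollers carry a dark lengthwise seam, which helps for seeing rotation. In the crop, the V blocks are clear at (122,365) and (215,455). Next I'll move above the middle roller with the fingers shut.

```bash
cat >> h.py <<'E'
PSI=0.1563
def q_of(psi,k=np.pi):
    a=(psi+k)/2
    return np.array([0,np.cos(a),np.sin(a),0])
MID=np.array([.5748,.0112])
AX=np.array([np.cos(PSI),np.sin(PSI)]);AY=np.array([-np.sin(PSI),np.cos(PSI)])
def slot(i,dx=0,dy=0): return MID+AX*dx+AY*((i-1)*.085+dy)
def wrist_cloud(d,pos,quat):
    c=vision.camera_info('wrist');K=c['mtx'];H=c['hand_eye']
    v,u=np.mgrid[0:480,0:640]
    P=np.stack([(u-K[0,2])/K[0,0]*d,(v-K[1,2])/K[1,1]*d,d],-1)
    T=P@H[:3,:3].T+H[:3,3]
    R=Rn.from_quat(np.r_[quat[1:],quat[0]]).as_matrix()
    return T@R.T+pos
E
python3 - <<'E'
from h import *
ctrl.close_gripper(20)
p=slot(1);ctrl.movep([p[0],p[1],.2],q_of(PSI))
s=get_state();print(s['time'],s['tcp_pos'],s['eef_rot'],s['width'],s['contact_force'])
im,d=vision.grab_frame('wrist');cv2.imwrite('pics/w1.png',im)
P=wrist_cloud(d,s['tcp_pos'],s['eef_rot'])[d>0]
for i in range(3):
    r=fitcyl(P,slot(i),PSI);print(r[0].round(4),np.degrees(r[0][3]).round(2),r[1],round(r[2],4),round(r[3],4),'rel',((r[0][:2]-slot(i))@np.c_[AX,AY]).round(4))
for _ in range(4): print(get_state()['contact_force']); ctrl.pause(.02)
print(get_state()['time'])
E
```

```text
4.65 [0.57483784 0.0124284  0.20002686] [ 6.42205871e-05 -7.88307336e-02  9.96887974e-01  2.79671849e-04] 3.7124529201895174e-05 [0.37853037 0.24731549 0.5467689 ]
[ 0.5877 -0.0733  0.0743  0.155 ] 8.88 13343 0.1963 0.0009 rel [-0.0004 -0.0005]
[0.5509 0.0071 0.0742 0.1552] 8.89 10565 0.1487 0.0008 rel [-0.0243 -0.0004]
[0.5615 0.0949 0.0742 0.1554] 8.9 13380 0.1956 0.0009 rel [-0.0002 -0.0003]
[-0.5129358   0.51977571  0.40802396]
[-0.61979038 -0.36416493  0.24918614]
[ 0.9807072  -0.22089086 -0.06590437]
[ 0.23629564 -0.52461484  0.54728885]
4.7667
```

View pics/w1.png

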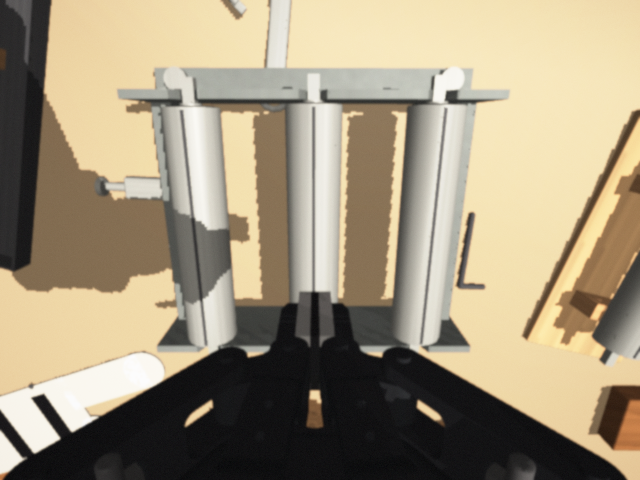

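The wrist depth agrees with the fused pose to 0.5 mm. All three seams point up, at columns about 195, 315 and 430, so I'll see any rotation. Now a light touch on the middle roller.

```bash
cat >> h.py <<'E'
def F(n=6):
    f=[]
    for _ in range(n):
        f.append(get_state()['contact_force']);ctrl.pause(.01)
    return np.mean(f,0)
def go(xy,z,v=.15): ctrl.movel([xy[0],xy[1],z],max_speed=v)
E
python3 - <<'E'
from h import *
p=slot(1,dy=-.005)
go(p,.10,.2); f0=F(8);print('t',get_state()['time'],'f0',f0.round(2))
z=.0975
while z>.0915:
    go(p,z,.03); f=F(5)-f0; s=get_state();print(round(z,4),s['tcp_pos'].round(4),f.round(2),round(s['time'],2))
    if f[2]>1.5: break
    z-=.0006
print(get_state()['contact_force'])
E
```

```text
t 5.4833 f0 [0.04 0.21 0.16]
0.0975 [0.5758 0.0063 0.0981] [-0.21 -0.62 -0.49] 5.78
0.0969 [0.5756 0.0062 0.0969] [ 0.29  0.17 -0.41] 6.07
0.0963 [0.5756 0.0063 0.0962] [-0.1  -0.61 -0.04] 6.36
0.0957 [0.5756 0.0063 0.0956] [-0.18 -0.15 -0.3 ] 6.65
0.0951 [0.5756 0.0062 0.0951] [-0.18  0.02 -0.26] 6.94
0.0945 [0.5757 0.0062 0.095 ] [-1.51 -0.2   4.76] 7.23
[-0.32361629 -0.84294275  4.9678024 ]
```

```bash
python3 - <<'E'
from h import *
for dy in (.002,.009,.014):
    go(slot(1,dy=dy),.0945,.06); f=F(5);s=get_state();print(dy,'along AY',((s['tcp_pos'][:2]-slot(1))@AY).round(4),'z',s['tcp_pos'][2].round(4),f.round(2),'tang',(f[:2]@AY).round(2),round(s['time'],2))
p=slot(1,dy=.014);go(p,.108,.1)
s=get_state();im,d=vision.grab_frame('wrist');cv2.imwrite('pics/w2.png',im[0:400,100:540]);print(get_state()['time'])
E
```

```text
0.002 along AY 0.0023 z 0.095 [-1.35 -0.1   5.34] tang 0.11 7.54
0.009 along AY 0.0092 z 0.0947 [-1.19  0.72  5.3 ] tang 0.9 7.85
0.014 along AY 0.014 z 0.0941 [ 0.18  0.15 -0.29] tang 0.12 8.14
8.475
```

View pics/w2.png

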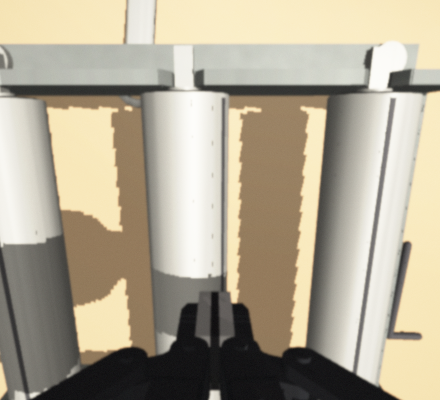

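The middle roller (slot1) turned freely. Its seam moved from the crown to the +y flank, at about (225,150) in the crop, with almost no tangential force. Now slot2, then slot0.

```bash
python3 - <<'E'
from h import *
for i in (2,0):
    p=slot(i,dy=-.006)
    go(slot(1 if i==2 else 2,dy=.0),.112,.1) if 0 else None
    go(p,.110,.2); go(p,.0965,.08); f0=F(5)
    go(p,.0946,.03); f=F(4)-f0; print(i,'touch',f.round(2),'t',round(get_state()['time'],2))
    if f[2]>15: go(p,.1,.1); raise SystemExit('hard')
    for dy in (.001,.006,.012):
        go(slot(i,dy=dy),.0946,.06); f=F(3)-f0;s=get_state();print(dy,((s['tcp_pos'][:2]-slot(i))@AY).round(4),s['tcp_pos'][2].round(4),f.round(2),'tang',(f[:2]@AY).round(2))
    go(slot(i,dy=.012),.110,.1)
go(slot(1),.20,.25)
s=get_state();im,d=vision.grab_frame('wrist');cv2.imwrite('pics/w3.png',im);print(s['time'])
E
```

```text
2 touch [-0.12 -0.72  3.41] t 9.59
0.001 0.0007 0.0953 [-1.27 -2.34  6.64] tang -2.11
0.006 0.0055 0.0956 [-1.23 -2.87  9.21] tang -2.64
0.012 0.0127 0.0949 [0.39 0.98 4.21] tang 0.9
0 touch [-0.05  0.08  3.1 ] t 12.47
0.001 0.002 0.095 [-0.13  0.54  5.76] tang 0.56
0.006 0.0069 0.0949 [-0.81  0.5   6.18] tang 0.62
0.012 0.0127 0.0942 [0.54 0.19 0.32] tang 0.11
14.225
```

View pics/w3.png

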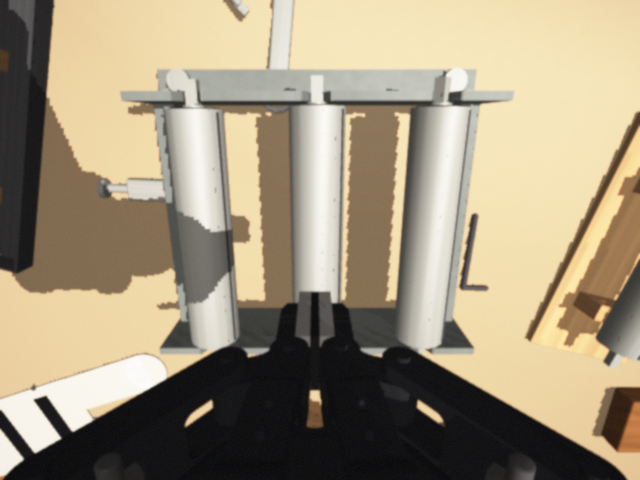

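Slot2 gave a tangential drag of about -2.5 N, but I can't find its seam at this size, so I'll zoom in.

```bash
python3 - <<'E'
import cv2
im=cv2.imread('pics/w3.png');im1=cv2.imread('pics/w1.png')
a=cv2.resize(im[90:250,150:490],None,fx=2.3,fy=1.8);b=cv2.resize(im1[90:250,150:490],None,fx=2.3,fy=1.8)
cv2.imwrite('pics/z3.png',cv2.vconcat([b,a]))
E
```

```text
(no output)
```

View pics/z3.png

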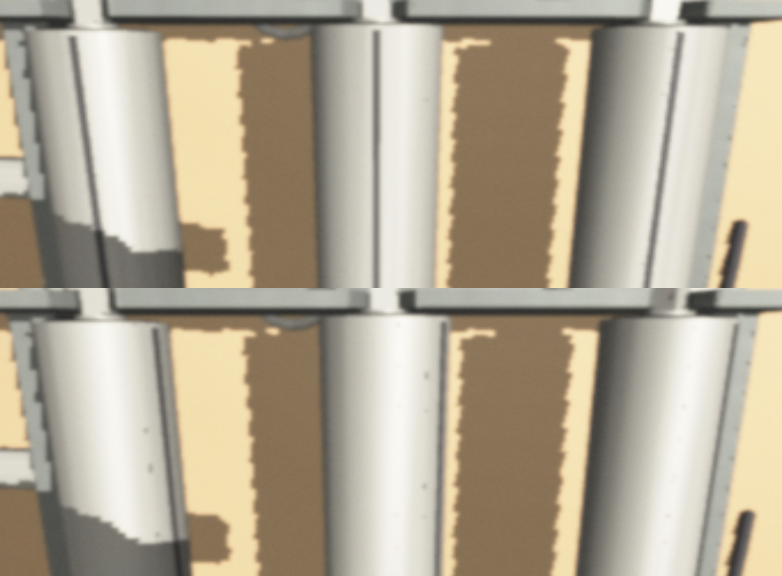

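```bash
python3 - <<'E'
from h import *
im=cv2.imread('pics/w3.png')
a=cv2.resize(im[95:350,380:490],None,fx=3,fy=2.3,interpolation=cv2.INTER_CUBIC)
s0=cv2.imread('pics/scene0.png')
s1,_=vision.grab_frame('scene');t1,_=vision.grab_frame('top')
cv2.imwrite('pics/scene1.png',s1);cv2.imwrite('pics/top1.png',t1)
t0=cv2.imread('pics/top0.png')
c=lambda i:cv2.resize(i[180:320,250:430],None,fx=2.2,fy=2.1,interpolation=cv2.INTER_CUBIC)
cc=cv2.vconcat([c(s0),c(s1)])
print(a.shape,cc.shape)
o=np.zeros((590,a.shape[1]+cc.shape[1],3),np.uint8);o[:a.shape[0],:a.shape[1]]=a[:590];o[:cc.shape[0],a.shape[1]:]=cc
cv2.imwrite('pics/z4.png',o)
c=lambda i:cv2.resize(i[150:290,260:400],None,fx=2.8,fy=2.8,interpolation=cv2.INTER_CUBIC)
cv2.imwrite('pics/z5.png',cv2.hconcat([c(t0),c(t1)]))
E
```

```text
(586, 330, 3) (588, 396, 3)
```

View pics/z4.png

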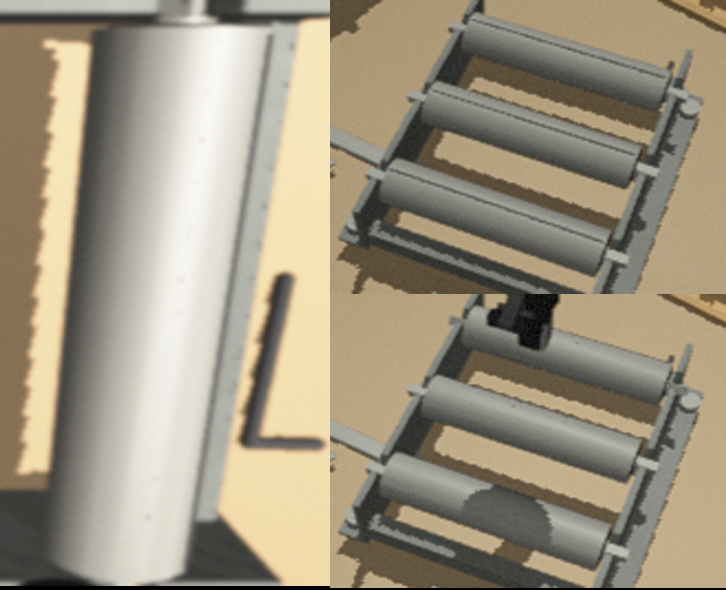

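View pics/z5.png

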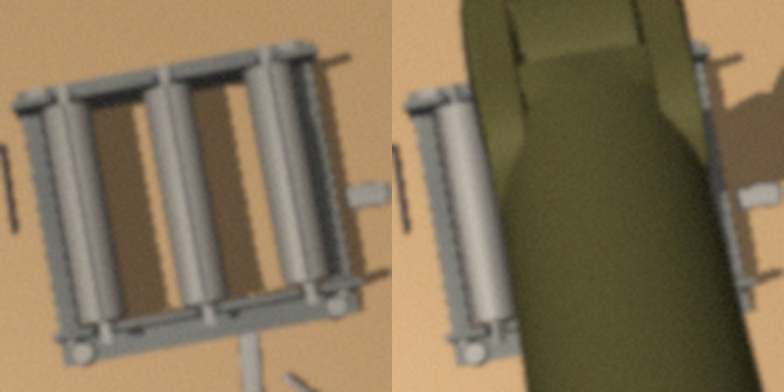

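The seams of all three seem to have left the crown, yet only slot2 dragged (-2.6 N, with the tip lifted 0.6 mm). Those two don't fit together, so I'll look at slot2 from its +y side.

```bash
python3 - <<'E'
from h import *
go(slot(2,dy=.07),.18,.25)
s=get_state();im,d=vision.grab_frame('wrist');cv2.imwrite('pics/w4.png',im);np.save('pics/w4.npy',d)
P=wrist_cloud(d,s['tcp_pos'],s['eef_rot'])[d>0]
for i in range(1,3):
    r=fitcyl(P,slot(i),PSI);print(r[0].round(4),np.degrees(r[0][3]).round(2),r[1],round(r[2],4),round(r[3],4),'rel',((r[0][:2]-slot(i))@np.c_[AX,AY]).round(4))
print(get_state()['time'])
E
```

```text
[0.5748 0.0108 0.0743 0.1553] 8.9 16471 0.1974 0.0009 rel [-0.0001 -0.0004]
[0.553  0.0934 0.0753 0.1546] 8.86 14604 0.1782 0.0008 rel [-0.0088 -0.0004]
15.2
```

View pics/w4.png

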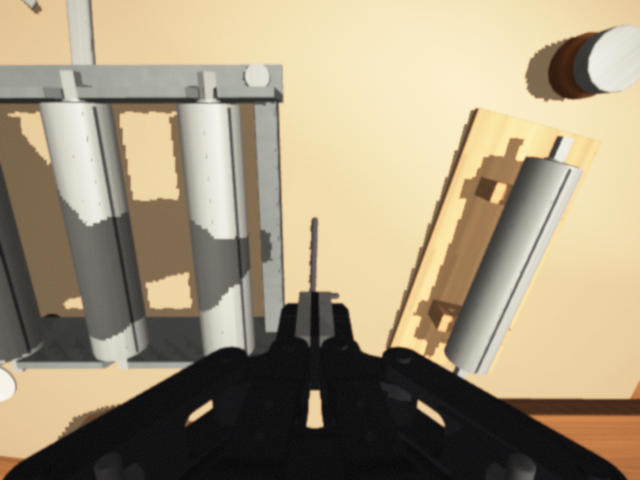

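```bash
python3 - <<'E'
from h import *
c=vision.camera_info('wrist');K=c['mtx'];H=c['hand_eye']
def seam(img,pos,rot,i,zc=.0745):
    im=cv2.imread(img).astype(float).max(2)
    R=Rn.from_quat(np.r_[rot[1:],rot[0]]).as_matrix()
    th=np.linspace(-1.9,1.9,381)
    prof=[]
    for l in np.linspace(-.085,.085,60):
        base=slot(i)+AX*l
        X=np.c_[base[0]+AY[0]*.02*np.sin(th),base[1]+AY[1]*.02*np.sin(th),zc+.02*np.cos(th)]
        T=(X-pos)@R; C=(T-H[:3,3])@H[:3,:3]
        u=C[:,0]/C[:,2]*K[0,0]+K[0,2];v=C[:,1]/C[:,2]*K[1,1]+K[1,2]
        g=cv2.remap(im.astype(np.float32),u.astype(np.float32),v.astype(np.float32),cv2.INTER_LINEAR,borderValue=np.nan).ravel()
        g=g-cv2.blur(g[None],(61,1)).ravel()
        prof.append(g)
    m=np.nanmedian(prof,0); o=np.argsort(m)[:6]
    return [(round(th[k],2),round(float(m[k]),0)) for k in o]
s=get_state()
for i in (1,2): print('w4',i,seam('pics/w4.png',s['tcp_pos'],s['eef_rot'],i))
q=np.array([ 6.42205871e-05,-7.88307336e-02,9.96887974e-01,2.79671849e-04])
for i in (0,1,2): print('w1',i,seam('pics/w1.png',np.array([0.57483784,0.0124284,0.20002686]),q,i))
for i in (0,1,2): print('w3',i,seam('pics/w3.png',np.array([0.57483784,0.0112,0.20002686]),q,i))
# axle ends crops
im=cv2.imread('pics/w4.png');cv2.imwrite('pics/z6.png',cv2.resize(im[50:370,20:300],None,fx=2.4,fy=1.85,interpolation=cv2.INTER_CUBIC))
E
```

```text
w4 1 [(np.float64(0.96), -59.0), (np.float64(0.95), -58.0), (np.float64(0.97), -56.0), (np.float64(0.94), -52.0), (np.float64(0.98), -52.0), (np.float64(0.99), -45.0)]
w4 2 [(np.float64(0.8), -65.0), (np.float64(0.81), -65.0), (np.float64(0.82), -61.0), (np.float64(0.79), -60.0), (np.float64(0.83), -56.0), (np.float64(0.78), -53.0)]
w1 0 [(np.float64(-0.03), -78.0), (np.float64(-0.02), -76.0), (np.float64(-0.01), -73.0), (np.float64(-0.04), -72.0), (np.float64(0.0), -66.0), (np.float64(-0.05), -63.0)]
w1 1 [(np.float64(-0.03), -78.0), (np.float64(-0.02), -77.0), (np.float64(-0.01), -71.0), (np.float64(-0.04), -68.0), (np.float64(0.0), -64.0), (np.float64(-0.05), -57.0)]
w1 2 [(np.float64(-0.03), -81.0), (np.float64(-0.02), -80.0), (np.float64(-0.01), -76.0), (np.float64(-0.04), -75.0), (np.float64(0.0), -68.0), (np.float64(-0.05), -67.0)]
w3 0 [(np.float64(1.16), -43.0), (np.float64(1.18), -43.0), (np.float64(1.17), -43.0), (np.float64(1.15), -41.0), (np.float64(1.19), -41.0), (np.float64(1.14), -39.0)]
w3 1 [(np.float64(1.13), -34.0), (np.float64(1.14), -34.0), (np.float64(1.12), -33.0), (np.float64(1.15), -33.0), (np.float64(1.11), -33.0), (np.float64(1.16), -32.0)]
w3 2 [(np.float64(-1.29), -46.0), (np.float64(-1.28), -45.0), (np.float64(-1.3), -45.0), (np.float64(-1.27), -45.0), (np.float64(-1.31), -43.0), (np.float64(-1.26), -43.0)]
```

View pics/z6.png

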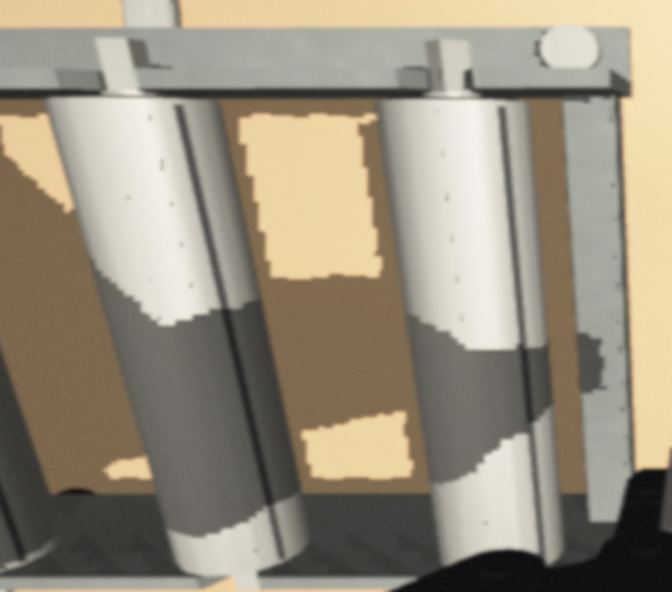

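The seam angles are now 1.17 rad (slot0), about 0.98 (slot1) and 0.83 (slot2). Slot2 is the bad one. It dragged at 2.6 N, which is the stated figure, and its centre now sits 1 mm higher than before. Its axle end at (448,65) in the crop looks tilted, so the bound tube has twisted its square axle in the slot. The other two sit at their original height and ran on. I'll pick slot2.

```bash
python3 - <<'E'
from h import *
P4=wrist_cloud(np.load('pics/w4.npy'),get_state()['tcp_pos'],get_state()['eef_rot']).reshape(-1,3);P4=P4[np.isfinite(P4).all(1)]
r=fitcyl(P4,(.5635,.3229),-.094,zc=.045);print('spare wrist',r)
ctrl.ungrasp()
p=slot(2,dy=-.0004)
go(p,.13,.2); f0=F(4)
go(p,.054,.1); print('f',(F(4)-f0).round(2),get_state()['tcp_pos'].round(4))
ctrl.close_gripper(45)
s=get_state();print('w',s['width'],s['tcp_pos'].round(4),(F(4)-f0).round(2),s['time'])
print('slotrel',((s['tcp_pos'][:2]-slot(2))@np.c_[AX,AY]).round(4))
E
```

```text
spare wrist (array([ 0.56400325,  0.3222077 ,  0.04436686, -0.09703474]), 11196, np.float64(0.17805716210343492), np.float64(0.0007089571234610944))
f [ 0.31 -0.14 -0.23] [0.5621 0.095  0.0547]
w 0.038836264862862 [0.5617 0.0954 0.0544] [-1.13  1.27  3.68] 18.0333
slotrel [0.0002 0.0002]
```

```bash
python3 - <<'E'
from h import *
p=slot(2,dy=-.0004)
go(p,.06,.03);print(F(4).round(2),get_state()['tcp_pos'].round(4))
go(p,.08,.06);print(F(4).round(2),get_state()['width'])
go(p,.18,.2);print(F(4).round(2),get_state()['width'])
pt=[.543,-.307]
ctrl.movep([pt[0],pt[1],.16],q_of(-.148))
s=get_state();print(s['tcp_pos'].round(4),s['width'],s['time'])
im,d=vision.grab_frame('wrist');cv2.imwrite('pics/w5.png',im)
im,d=vision.grab_frame('scene');cv2.imwrite('pics/s5.png',im)
E
```

```text
[-2.32  3.2  -2.85] [0.5609 0.095  0.0599]
[ 0.01  0.09 -4.54] 0.03874278624653786
[-0.08  0.53 -4.65] 0.03858388821010461
[ 0.5441 -0.3047  0.16  ] 0.03879763927697819 21.1417
```

View pics/w5.png

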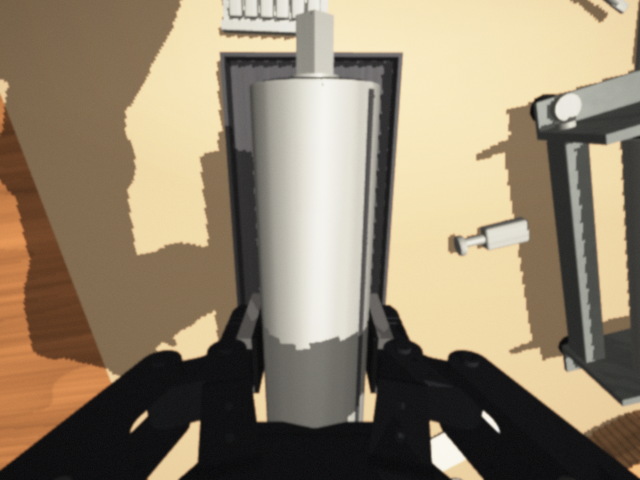

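View pics/s5.png

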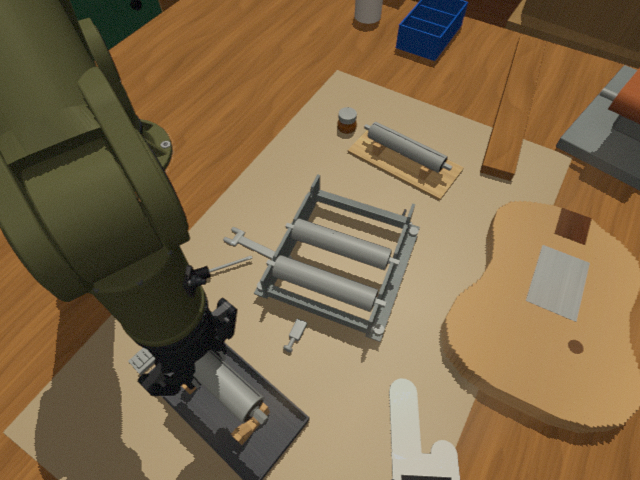

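The held roller is centred over the tray (roller column about 315, between tray walls at 225 and 400). Its axle end at (315,40) shows two faces, so the square really is twisted. Lowering it gently now.

```bash
python3 - <<'E'
from h import *
pt=[.543,-.307]
go(pt,.05,.15); go(pt,.029,.06); f0=F(5); print(f0.round(2),get_state()['tcp_pos'].round(4))
z=.0275
while z>.019:
    go(pt,z,.03); f=F(3)-f0; print(round(z,4),get_state()['tcp_pos'].round(4),f.round(2))
    if f[2]>3: break
    z-=.001
print(get_state()['time'])
E
```

```text
[-0.1   0.13 -3.69] [ 0.543  -0.307   0.0289]
0.0275 [ 0.543  -0.307   0.0276] [-0.24  0.01 -0.68]
0.0265 [ 0.543  -0.307   0.0265] [ 0.66 -0.57 -0.34]
0.0255 [ 0.543  -0.307   0.0255] [ 0.03  0.08 -0.39]
0.0245 [ 0.543  -0.307   0.0244] [ 0.23 -0.67 -0.16]
0.0235 [ 0.5432 -0.3071  0.0236] [ 0.51 -0.46  1.16]
0.0225 [ 0.5432 -0.3071  0.0235] [-2.67  1.38  8.87]
24.3167
```

```bash
python3 - <<'E'
from h import *
pt=[.543,-.307]
go(pt,.0233,.03)
ctrl.ungrasp()
print(F(3).round(2))
go(pt,.18,.2)
s=get_state();im,d=vision.grab_frame('wrist');cv2.imwrite('pics/w6.png',im)
P=wrist_cloud(d,s['tcp_pos'],s['eef_rot'])[d>0]
r=fitcyl(P,pt,-.148,zc=.045);print(r)
im,d=vision.grab_frame('scene');cv2.imwrite('pics/s6.png',im)
P=cloud('scene',d)[d>0];print('scene',fitcyl(P,(.545,-.308),-.148,zc=.045))
print(get_state()['time'])
E
```

```text
[-0.03 -0.03 -0.11]
(array([ 0.54279057, -0.30771074,  0.04422394, -0.14826187]), 11607, np.float64(0.17808891492768175), np.float64(0.0005982788268740475))
scene (array([ 0.55289177, -0.30898912,  0.04361731, -0.14728902]), 2827, np.float64(0.16284653818731587), np.float64(0.001058203444887959))
26.15
```

View pics/w6.png

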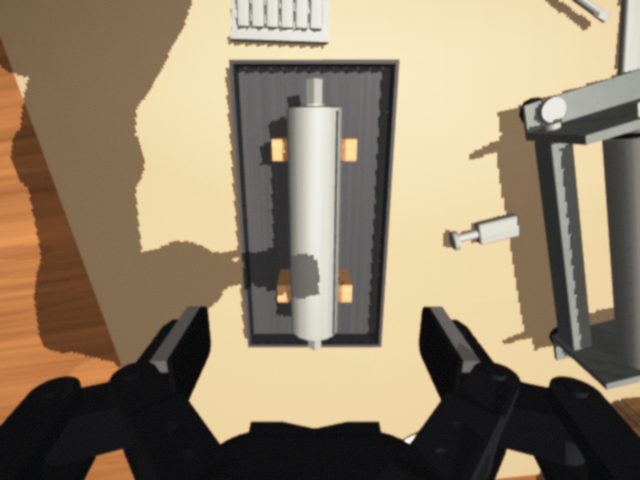

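The bad roller lies in both V rests: the axle is along the tray and the centre is at (0.543, -0.308, 0.044). Next, the spare.

```bash
python3 - <<'E'
from h import *
ps=np.array([.5638,.3224]);psi=-.0958
ctrl.movep([ps[0],ps[1],.17],q_of(psi)); ctrl.pause(.15)
s=get_state();im,d=vision.grab_frame('wrist');cv2.imwrite('pics/w7.png',im)
P=wrist_cloud(d,s['tcp_pos'],s['eef_rot'])[d>0]
r=fitcyl(P,ps,psi,zc=.045);print(s['tcp_pos'].round(4),r,get_state()['time'])
E
```

```text
[0.5644 0.3214 0.17  ] (array([ 0.5631137 ,  0.32265988,  0.04420643, -0.09519507]), 12381, np.float64(0.17799895076391298), np.float64(0.0005988686212486363)) 28.6
```

View pics/w7.png

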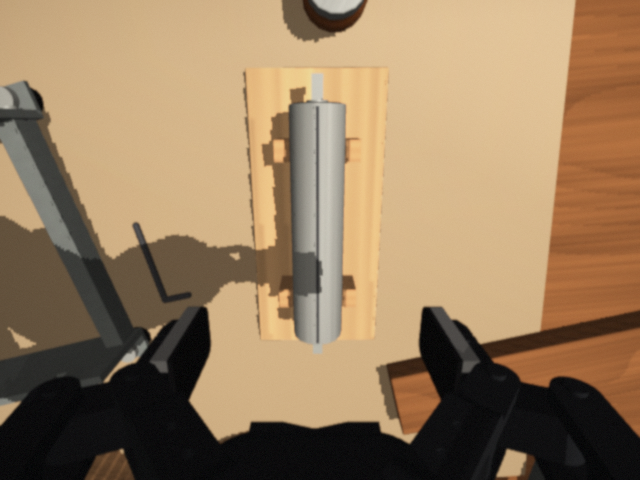

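```bash
python3 - <<'E'
from h import *
ps=np.array([.5633,.3226]);psi=-.0955
q=q_of(psi)
ctrl.movel([ps[0],ps[1],.08],frame=q,max_speed=.15); f0=F(4)
go(ps,.0243,.08); print((F(3)-f0).round(2),get_state()['tcp_pos'].round(4))
ctrl.close_gripper(45); s=get_state(); print(s['width'],s['tcp_pos'].round(4),(F(3)-f0).round(2))
zg=s['tcp_pos'][2]
go(ps,.035,.05); go(ps,.17,.2); print((F(3)-f0).round(2),get_state()['width'])
p=slot(2,dy=-.0001)
ctrl.movep([p[0],p[1],.17],q_of(PSI)); ctrl.pause(.15)
s=get_state();print(s['tcp_pos'].round(4),s['time'],'rel',((s['tcp_pos'][:2]-slot(2))@np.c_[AX,AY]).round(4))
im,d=vision.grab_frame('wrist');cv2.imwrite('pics/w8.png',im)
E
```

```text
[0.11 0.7  0.38] [0.5636 0.3229 0.0246]
0.03891744362181559 [0.5636 0.3234 0.025 ] [-0.52  1.57  4.95]
[-0.76  0.08 -4.21] 0.03880547905206494
[0.5616 0.0972 0.1698] 33.05 rel [0.0003 0.0021]
```

View pics/w8.png

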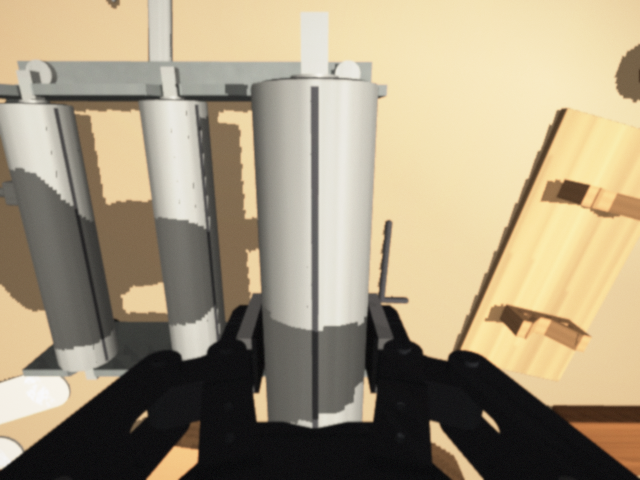

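The spare is held level: one flat axle face shows at (315,45) and the seam is on top. It's aligned with slot2, so I'll lower it with force checks.

```bash
python3 - <<'E'
from h import *
p=slot(2,dy=-.0001);q=q_of(PSI)
ctrl.movel([p[0],p[1],.10],frame=q,max_speed=.12); go(p,.078,.06); ctrl.pause(.1)
f0=F(5); s=get_state();print('rel',((s['tcp_pos'][:2]-slot(2))@np.c_[AX,AY]).round(4),s['tcp_pos'].round(4),f0.round(2),s['eef_rot'].round(4),q.round(4))
z=.076
while z>.0525:
    go(p,z,.04); f=F(2)-f0; s=get_state()
    fa=f[:2]@np.c_[AX,AY]
    print(round(z,4),s['tcp_pos'][2].round(4),'rel',((s['tcp_pos'][:2]-slot(2))@np.c_[AX,AY]).round(4),fa.round(1),f[2].round(1))
    if f[2]>4 or abs(fa).max()>8: break
    z-=.002 if z>.059 else .001
print(s['time'])
E
```

```text
rel [ 0.0003 -0.    ] [0.5618 0.0952 0.0782] [ 0.05 -0.15 -3.91] [ 3.000e-04 -7.810e-02  9.969e-01  1.000e-04] [ 0.     -0.0781  0.9969  0.    ]
0.076 0.076 rel [-0.     -0.0001] [0.1 0.7] 0.3
0.074 0.0739 rel [-0.0001 -0.0001] [-0.8  0.3] -0.1
0.072 0.0719 rel [-0.0001 -0.0001] [0.3 0.1] -0.8
0.07 0.0699 rel [-0.0001 -0.0001] [-0.   0.7] -0.9
0.068 0.0678 rel [-0.0001 -0.0001] [-0.1  0.3] -0.5
0.066 0.0659 rel [-0.0001 -0.0001] [-0.7  0.4] -0.9
0.064 0.0639 rel [-0.0001 -0.0001] [0.  0.7] -0.5
0.062 0.0619 rel [-0.0001 -0.0001] [-0.   0.2] -1.0
0.06 0.0599 rel [-0.0001 -0.0001] [0.2 0.6] -0.2
0.058 0.0579 rel [-0.0001 -0.0001] [-0.3  0.1] -0.8
0.057 0.057 rel [-0.     -0.0001] [-0.3  0.2] -0.2
0.056 0.056 rel [-0.     -0.0001] [-0.7 -0.3] -0.1
0.055 0.0551 rel [ 0.0001 -0.0001] [0.2 0.4] 1.0
0.054 0.0549 rel [ 0.0002 -0.0001] [-2.  -0.6] 8.7
38.225
```

It bottomed at TCP z 0.0549 against an expected 0.055, with no side force, so it's fully home. Releasing and checking.

```bash
python3 - <<'E'
from h import *
p=slot(2,dy=-.0001)
go(p,.0548,.03); ctrl.ungrasp(); go(p,.10,.1); go(slot(1),.20,.2); ctrl.pause(.3)
s=get_state();im,d=vision.grab_frame('wrist');cv2.imwrite('pics/w9.png',im)
P=wrist_cloud(d,s['tcp_pos'],s['eef_rot'])[d>0]
for i in range(3):
    r=fitcyl(P,slot(i),PSI);print(i,r[0].round(4),round(r[2],4),round(r[3],4),'rel',((r[0][:2]-slot(i))@np.c_[AX,AY]).round(4))
print(s['time'],s['width'],F(3).round(2))
im,d=vision.grab_frame('scene');cv2.imwrite('pics/s9.png',im)
a,b=cv2.imread('pics/scene0.png'),im
for t in ["spanner","grease_jar","bridge","tuner","screwdriver","hex_key"]:
    r=models.recognise('scene',t);print(t,[(k['point'],round(k['p'],2)) for k in r[:2]])
E
```

```text
0 [ 0.5875 -0.0732  0.0743  0.1555] 0.1959 0.0009 rel [-0.0006 -0.0004]
1 [0.5752 0.0109 0.0742 0.1551] 0.1976 0.0009 rel [ 0.0003 -0.0003]
2 [0.5613 0.0943 0.0742 0.1555] 0.1961 0.0009 rel [-0.0004 -0.0008]
40.7083 0.08534971176233767 [-0.35  0.18 -0.04]
spanner [([249.4, 244.9], 0.55)]
grease_jar []
bridge [([345.2, 312.4], 0.69), ([151.6, 353.6], 0.61)]
tuner [([295.0, 332.8], 0.84), ([337.8, 309.3], 0.44)]
screwdriver [([189.1, 275.4], 0.59)]
hex_key []
```

View pics/w9.png

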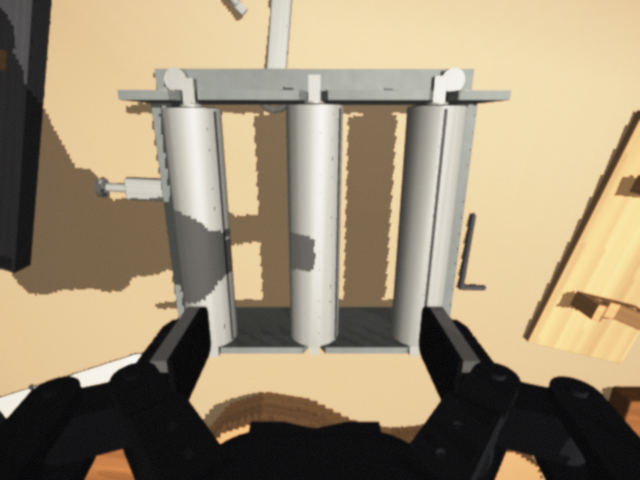

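View pics/s9.png

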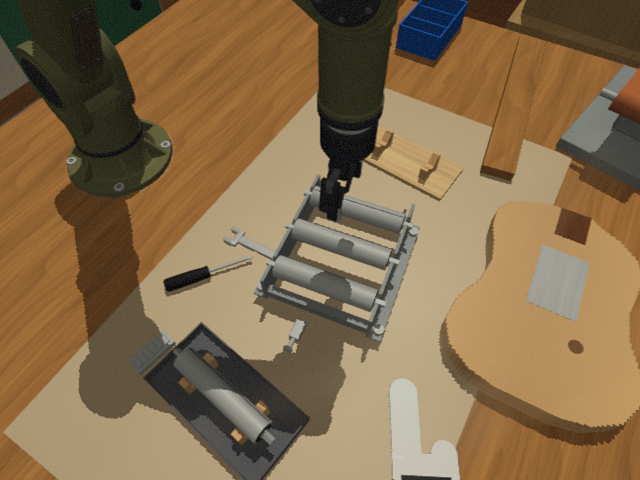

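In the wrist picture all three rollers are seated at the height they had at the start, near columns 200, 315 and 430. The scene picture shows the bad roller in the tray, around (220,395), with the bystanders in place. The jar is hidden behind the arm, but its position had not changed in the wrist view at the spare stand. Handing in.

```bash
python3 - <<'E'
from h import *
print(ticket.close_job(), get_state()['time'])
E
```

```text
the job is handed in; nothing more can be done
the job is handed in; nothing more can be done
```

The bad roller was the one in slot2, at y = +85 mm. It now lies in the repair tray's V rests, the spare is fully home in slot2, and the job was handed in at about 41 s of the 72 s. The hand-in gave no verdict.

**Finding it:** slot0 and slot1 turned about 1.2 and 1.0 rad with almost no drag and coasted on. Slot2 resisted with about 2.6 N, rode up 1 mm and twisted its square axle in the slots.

**One check disagreed:** slot2's seam had moved about 0.8 rad, far more than the 0.12 rad where it should bind. I took this as the bound tube carrying its axle round with it. The axle end looked twisted once the roller was lifted, but I had no direct reading of that joint.

**Last checks:**
- **Track rollers:** all three sit at the same height as at the start, within 1 mm of the slot centres, with the axles parallel to the track to about 0.001 rad.
- **Spare:** it bottomed in slot2 at the expected height with a light touch of about 9 N and no notable side force.
- **Bad roller:** its centre is within about 1 mm of the rest point by the wrist camera. The scene camera read it 10 mm further along (the roller's axis), which is inside the 30 mm allowed; I put that down to the arm partly blocking the view.
- **Bystanders:** spanner, tuner, screwdriver and bridge were found where they started; the network also reported one false "bridge" on the track. It found neither the jar nor the hex key in the last picture. The jar was hidden behind the arm and had looked in place from the spare stand; the hex key looked unmoved in the last wrist picture.
- **Gripper:** open and clear of everything.

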